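# Sort the manicure table: polish and clippers to their trays

### The job

Clear two things off the manicure table into the tray for their kind: stand the red nail polish bottle upright on the floor of the turquoise tray with the other polishes, and lay the steel nail clippers flat in the yellow tray with the other metal tool. They may go in either order and anywhere inside the right tray.

Things in the scene. Friction and masses are not known exactly. Their poses are not given: they have to be found in the camera images.
- red_polish_center (a point): Centre (half-way up) of the red polish bottle with a silver cap. Loose, upright (z axis), 72 mm tall, about 50 g: round body 32 mm across up to 30 mm, then sloping in; round cap 17 mm across at its foot (36 mm up), 13 mm at the top. A black polish and a pale pink cream jar, not for sorting, stand 120 mm or more (centre to centre) from it and from the clippers.
- clippers_center (a point): Centre (half-way up) of the loose steel nail clippers, lying flat on the table: 80 mm long (x axis), 14 mm wide (y axis), 16 mm high, about 50 g; straight parallel sides up to 11 mm, then a lever 11 mm wide. Pick them across the 14 mm.
- polish_tray: Turquoise polish tray: fixed low open tray, 200 mm (its x) by 170 mm (its y), 35 mm high, walls and floor 5 mm thick. Origin: centre of its underside, on the table; z up; x points roughly away from the robot (within 15 degrees). Two polish bottles, 72 mm tall, already stand at its +x end (at x about +68 mm, y about +-35 mm); the rest, from x = -95 to +45 mm, is empty.
- tool_tray: Yellow tool tray: fixed low open tray, 200 mm (its x) by 170 mm (its y), 35 mm high, walls and floor 5 mm thick. Origin: centre of its underside, on the table; z up; x points roughly away from the robot (within 15 degrees). A steel cuticle pusher, 9 mm thick, already lies across its +x end (at x about +75 mm); the rest, from x = -95 to +60 mm, is empty.

How it is judged:
By the outcome, as a careful person would: the job done as asked, in the order asked, and still so for the second after the job is handed in, with the robot touching nothing.
It also fails if it takes over 64 s, if anything falls off the work surface, if the arm or the gripper's body presses on something with over 40 N, if the wrist force passes 120 N, or if a joint passes its speed limit or range.

### The arm

A 6-joint arm with a two-finger parallel gripper is mounted at the origin on the work surface. World frame = base frame: x ahead of the robot, y to its left, z up, the work surface at z = 0. Lengths are in m, angles in degrees, forces in N, time in s.
With the tool pointing down it reaches from about 0.35 to 0.95 m from the base axis. Payload 17.4 kg.
Tool frame: the origin (TCP) lies midway between the tips of the shut fingers; the grasp point (between the pads) lies r.grip_depth behind it (r.grip_depth is the distance from the TCP to the grasp point, in m); x points along the fingers, z is the direction in which the jaws open and shut, and the axes are right-handed (so a half turn about x gives the same grasp; the last joint's range is limited). The gripper opens to 93 mm and grips with 3 to 60 N. Pads are 15 mm wide; open, the fingers measure 128 mm over their backs; the gripper's body (75 mm by 188 mm) begins 65 mm behind the grasp point.
Start: joints at [63.209, 6.646, 82.598, -0, 90.757, -2.166], TCP at [0.281, 0.614, 0.182] pointing down, gripper open.
Joint ranges: [-162.19, 162.19], [-47.58, 125.68], [4.15, 143.07], [-65.23, 245.23], [0.69, 171.88], [-170.13, 170.13]. Speed limits (degrees/s): [108.29, 108.29, 127.2, 180, 180, 180].

### API

Orientations are given as [roll, pitch, yaw] about the fixed x, y, z axes, in that order (R = Rz(yaw) Ry(pitch) Rx(roll)).
In Python, from station import r, eyes, finish_job gives the robot as it stands. The module is installed in compiled form; this text tells all that it offers.
- The arm moves only by the shell command python3 -m inch 'ROWS' [OPENING] [FORCE]. ROWS is text: rows parted by semicolons, each of 4 numbers parted by spaces: the shift along the tool's x, y, z in cm, then the turn about the tool's x in degrees. In form: x y z spin; .... A call has exactly 8 rows; each row shifts and turns the commanded pose from where the row before left it, along the tool's axes as they then stand; what a row does not reach is not made up. A row lasts 1/12 s, in which the tool goes at most 41.7 mm and 7.16 degrees, less where a joint would pass 70% of its speed; a pose out of reach is approached as far as the arm can. A call with a gripper value outside its range is refused whole. OPENING is the opening, from 0 (shut) to 1 (fully open), set as the call begins (- or left out, the last holds). The fingers move at their own pace and stop on an object; FORCE is the grip in N (left out, the last holds). Time passes only in rows, so rows that do not move let the fingers close, or fill a call up. It gives the time, the measured TCP pose, the force and the opening at its end, in the units of the state.
- r.get_obs(): the state, without advancing time (a new reading comes with each control period).
- eyes.camera(name): name is "scene" or "side" or "wrist"; returns the picture (384x512x3 uint8, red, green, blue); there is no depth.
- eyes.camera_info(name): a dict with "fx", "fy", "cx", "cy" (pixels), "R" (3x3) and "t" (3): a world point X has camera coordinates R X + t. Camera axes: x right, y down, z forward; pixel columns grow to the right and rows downward; lengths in m; the calibration is good to about 2 mm. A picture is of the moment at which its call begins: read the wrist's pose just before it. camera_info takes no time and is no camera call; for the wrist camera it gives the pose at the moment of the call.
- finish_job(): hands the job in, once; it reports no verdict.
The state is a dict: "time_s": time; "qpos": joint angles; "dq": joint speeds; "joint_torque": joint torques, N m; "eef_pos": TCP position; "ee_rot": TCP orientation; "contact_force": force on the tool from outside, world axes, zero at the start; "wrist_torque": the same for the moment, N m; "finger_gap": finger opening in m.
Only numpy, scipy, OpenCV 4.12 (cv2) and the standard library are available. Lean on these libraries where they do the work, as an engineer would, in place of code of your own. Each camera call takes 0.05 s, during which the arm holds its last target.

## Working session

There is one attempt and no reset: what is moved stays moved. The work goes in short steps, Python scripts to look and compute and a shell command to move; the robot and the scene stay as the last step left them, time stands still between calls to the robot, and variables do not carry over. Pictures are saved under pics/ and viewed, and the job is handed in when it is done.

```bash
mkdir -p pics
python3 - <<'E'
from station import r, eyes
import cv2,numpy as np
print(r.get_obs(), r.grip_depth)
for n in ["scene","side","wrist"]:
    i=eyes.camera_info(n); print(n,{k:np.round(v,4).tolist() for k,v in i.items() if k in("fx","fy","cx","cy","R","t")})
    cv2.imwrite(f"pics/{n}0.png",eyes.camera(n)[:,:,::-1])
E
```

```text
{'time_s': 0.0, 'qpos': array([ 6.32095064e+01,  6.67433946e+00,  8.26343725e+01, -8.24026068e-04,
        9.07594310e+01, -2.16568707e+00]), 'dq': array([-0.03018531,  0.14135327, -0.06084371, -0.03363502, -0.09024142,
       -0.03361981]), 'joint_torque': array([ 1.39177178e-05, -7.21253800e+01, -6.22602868e+01,  7.81725906e-02,
        2.38991372e-02, -7.19538298e-05]), 'eef_pos': array([0.28115147, 0.61337899, 0.18101758]), 'ee_rot': array([ 178.5270848 ,   89.93185211, -116.09773217]), 'contact_force': array([-0.30244959, -0.37291995,  0.48115094]), 'wrist_torque': array([-0.0009062 ,  0.00439501, -0.00142616]), 'finger_gap': 0.09297898392097949} 0.0188
scene {'fx': 440.0803, 'fy': 440.0803, 'cx': 262.2328, 'cy': 189.8229, 'R': [[-0.7207, 0.6933, -0.004], [0.5038, 0.5197, -0.69], [-0.4762, -0.4993, -0.7238]], 't': [0.3873, -0.2314, 1.4157]}
side {'fx': 421.764, 'fy': 421.764, 'cx': 262.5248, 'cy': 194.7699, 'R': [[0.8957, -0.444, -0.025], [-0.2501, -0.4563, -0.854], [0.3678, 0.7711, -0.5197]], 't': [-0.4936, 0.1796, 1.0527]}
wrist {'fx': 342.4357, 'fy': 342.4357, 'cx': 254.4599, 'cy': 189.628, 'R': [[0.4174, 0.9087, 0.0007], [0.8702, -0.3999, 0.2878], [0.2618, -0.1195, -0.9577]], 't': [-0.6754, -0.0317, 0.3905]}
```

View pics/scene0.png

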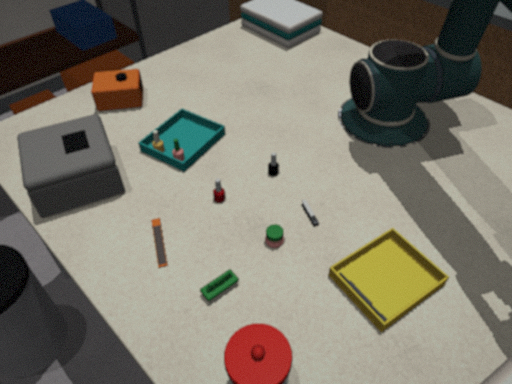

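View pics/side0.png

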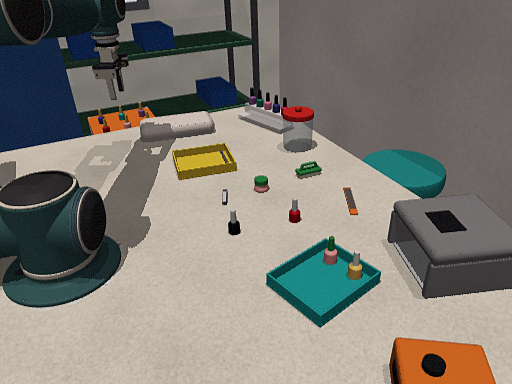

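View pics/wrist0.png

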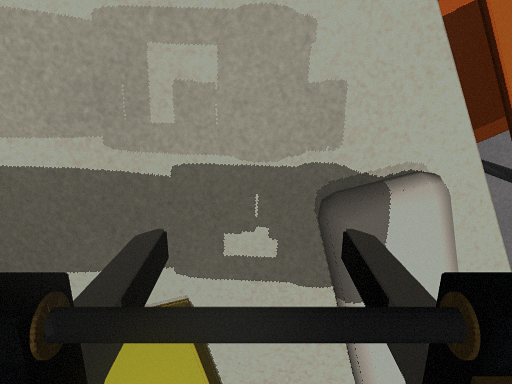

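The scene view shows the red polish at about (219,192), clippers at (310,214), turquoise tray at (182,139) and yellow tray at (388,278). In the side view they are at (295,212), (225,197), (324,280) and (205,161). The wrist view shows only the corner of the yellow tray and a white towel.

```bash
cat > h.py <<'E'
import numpy as np,cv2
from station import r,eyes
def ray(i,p):
    R=np.array(i["R"]);t=np.array(i["t"]);p=np.atleast_2d(p)
    d=np.c_[(p[:,0]-i["cx"])/i["fx"],(p[:,1]-i["cy"])/i["fy"],np.ones(len(p))]@R
    return -R.T@t,d
def plane(i,p,z):
    c,d=ray(i,p); return c+d*((z-c[2])/d[:,2])[:,None]
def tri(i1,p1,i2,p2):
    c1,d1=ray(i1,p1);c2,d2=ray(i2,p2);d1=d1[0];d2=d2[0]
    s=np.linalg.lstsq(np.c_[d1,-d2],c2-c1,rcond=None)[0]
    a=c1+s[0]*d1;b=c2+s[1]*d2
    return (a+b)/2,np.linalg.norm(a-b)
def proj(i,X):
    q=np.array(i["R"])@X+np.array(i["t"]); return [i["fx"]*q[0]/q[2]+i["cx"],i["fy"]*q[1]/q[2]+i["cy"]]
def hsv(im): return cv2.cvtColor(im,cv2.COLOR_RGB2HSV)
def blobs(m,amin=8):
    n,l,s,c=cv2.connectedComponentsWithStats(m.astype(np.uint8))
    return [(s[k].tolist(),c[k].round(1).tolist(),l==k) for k in range(1,n) if s[k][4]>=amin]
E
python3 - <<'E'
from h import *
for n in ["scene","side"]:
    im=cv2.imread(f"pics/{n}0.png")[:,:,::-1];H=hsv(im);i=eyes.camera_info(n)
    h,s,v=[H[:,:,k].astype(int) for k in range(3)]
    for nm,m in dict(red=((h<6)|(h>174))&(s>150)&(v>60),yel=(h>22)&(h<34)&(s>150),tur=(h>82)&(h<98)&(s>130)).items():
        for b in blobs(m,25):
            print(n,nm,b[0],b[1],plane(i,b[1],.018).round(3)[0])
            if b[0][4]>1000:
                hull=cv2.convexHull(np.argwhere(b[2])[:,::-1].astype(np.int32))
                ap=cv2.approxPolyDP(hull,5,True)[:,0]
                print(np.c_[ap,plane(i,ap,.035)[:,:2].round(3)].tolist())
    x,y=(310,214) if n=="scene" else (225,197)
    c=im[y-40:y+40,x-100:x+60] if n=="scene" else im[y-40:y+40,x-40:x+120]
    cv2.imwrite(f"pics/{n}_crop.png",cv2.resize(c[:,:,::-1],None,fx=5,fy=5,interpolation=cv2.INTER_NEAREST))
E
```

```text
scene red [214, 190, 10, 8, 50] [218.8, 193.4] [ 0.603 -0.097  0.018]
scene red [225, 324, 67, 60, 3342] [257.7, 355.6] [0.829 0.291 0.018]
[[290.0, 349.0, 0.78, 0.33], [280.0, 383.0, 0.84, 0.362], [234.0, 383.0, 0.901, 0.303], [226.0, 368.0, 0.893, 0.272], [230.0, 339.0, 0.85, 0.234], [249.0, 325.0, 0.803, 0.238], [276.0, 329.0, 0.77, 0.282]]
scene yel [330, 230, 118, 101, 5842] [388.2, 277.4] [0.497 0.364 0.018]
[[447.0, 277.0, 0.415, 0.457], [380.0, 330.0, 0.622, 0.428], [330.0, 271.0, 0.587, 0.269], [392.0, 230.0, 0.392, 0.297]]
scene tur [452, 8, 10, 16, 36] [457.1, 16.1] [-0.792 -0.186  0.018]
scene tur [242, 13, 79, 26, 338] [280.0, 27.1] [-0.182 -0.642  0.018]
scene tur [454, 46, 9, 9, 29] [458.1, 49.9] [-0.535 -0.038  0.018]
scene tur [451, 78, 15, 5, 25] [458.2, 80.6] [-0.342  0.069  0.018]
scene tur [140, 110, 84, 60, 2452] [184.1, 138.1] [ 0.531 -0.345  0.018]
[[223.0, 130.0, 0.435, -0.276], [184.0, 169.0, 0.622, -0.221], [140.0, 144.0, 0.65, -0.395], [181.0, 110.0, 0.465, -0.445]]
side red [282, 106, 32, 16, 413] [297.6, 113.7] [1.019 0.591 0.018]
side red [103, 126, 7, 
[... 338 characters left out ...]
 25.2] [0.493 3.647 0.018]
side tur [257, 98, 6, 9, 42] [259.5, 102.0] [0.941 0.818 0.018]
side tur [119, 113, 5, 7, 33] [121.1, 115.8] [0.318 0.968 0.018]
side tur [363, 150, 83, 48, 2473] [410.2, 170.4] [ 1.073 -0.051  0.018]
[[444.0, 184.0, 1.075, -0.189], [433.0, 197.0, 0.99, -0.229], [421.0, 197.0, 0.96, -0.212], [363.0, 159.0, 0.968, 0.065], [384.0, 150.0, 1.076, 0.086], [423.0, 154.0, 1.171, -0.004], [442.0, 165.0, 1.165, -0.095]]
side tur [266, 239, 115, 88, 5146] [320.7, 282.5] [ 0.52  -0.361  0.018]
[[380.0, 271.0, 0.648, -0.407], [379.0, 282.0, 0.623, -0.434], [321.0, 326.0, 0.443, -0.479], [266.0, 283.0, 0.402, -0.321], [270.0, 271.0, 0.428, -0.29], [324.0, 239.0, 0.603, -0.247]]
```

View pics/scene_crop.png

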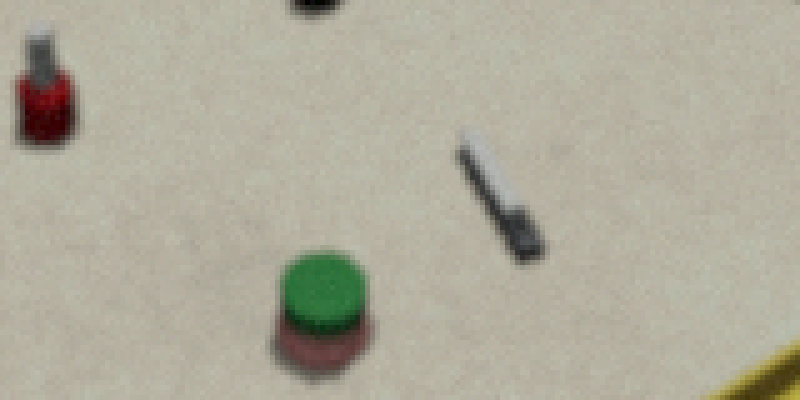

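View pics/side_crop.png

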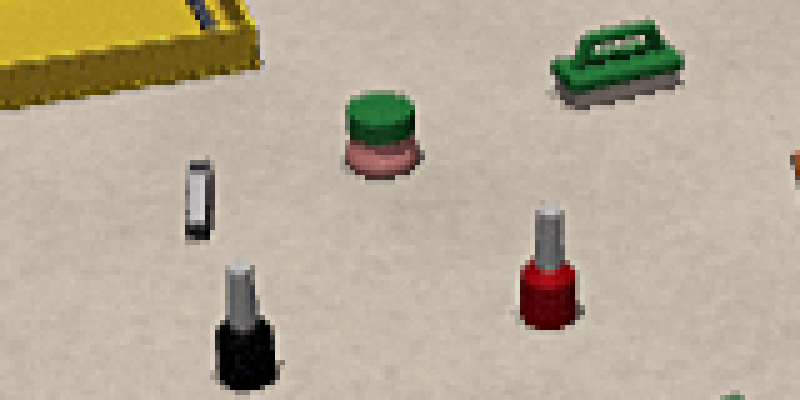

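The crops show the clippers between scene (303,202) and (316,224), or side (225,190) and (224.6,204). The red bottle's cap top is at scene (217.6,180) and side (294.8,198.6).

```bash
cat >> h.py <<'E'
from scipy.spatial.transform import Rotation as Ro
def tool(verb=True):
    o=r.get_obs(); R=Ro.from_euler('xyz',o["ee_rot"],degrees=True).as_matrix()
    if verb: print("t",round(o["time_s"],2),"tcp",o["eef_pos"].round(4),"tool x",R[:,0].round(3),"y",R[:,1].round(3),"z",R[:,2].round(3),"jawyaw",round(np.degrees(np.arctan2(R[1,2],R[0,2])),1),"gap",round(o["finger_gap"],4),"F",o["contact_force"].round(1),"q6",o["qpos"][5].round(1))
    return o["eef_pos"],R
def go(tgt,jawyaw):
    "shift in tool cm at present axes and spin deg (jaw mod 180)"
    p,R=tool(); d=(np.array(tgt)-p)
    a=np.degrees(np.arctan2(R[1,2],R[0,2])); 
    # spin + about tool x(down) => yaw decreases
    s=-((jawyaw-a+90)%180-90)
    print("tool shift cm",(R.T@d*100).round(2),"spin",round(s,1))
E
python3 - <<'E'
from h import *
a=eyes.camera_info("scene");b=eyes.camera_info("side")
print("cap top",tri(a,(217.6,180),b,(294.8,198.6)))
print("body base", plane(a,(219.2,200.5),0), plane(b,(294.8,220.5),0))
print("A far(side top)",tri(a,(316,223.5),b,(225,190.5)))
print("B",tri(a,(303,202),b,(224.8,203.7)))
tool()
E
```

```text
cap top (array([ 0.60497799, -0.09461772,  0.07132172]), np.float64(0.0013685035336235942))
body base [[ 0.6090858  -0.09061974  0.        ]] [[ 0.60482672 -0.09832577  0.        ]]
A far(side top) (array([0.48868099, 0.14354712, 0.00656196]), np.float64(0.0013015491749986008))
B (array([0.45859853, 0.07148243, 0.00650726]), np.float64(0.0018473579285291362))
t 0.15 tcp [0.2812 0.6135 0.1812] tool x [-0.    -0.001 -1.   ] y [-0.909  0.417  0.   ] z [ 0.417  0.909 -0.001] jawyaw 65.4 gap 0.0931 F [-0.4 -0.4 -0.1] q6 -2.2
```

```bash
python3 -m inch '0 -1 -1 0;0 -2 -2 0;0 -2.7 -2.7 0;0 -2.7 -2.7 0;0 -2.7 -2.7 0;0 -2.7 -2.7 0;0 -2.7 -2.7 0;0 -2.7 -2.7 0' && python3 -m inch '0 -2.7 -2.7 0;0 -2.7 -2.7 0;0 -2.7 -2.7 0;0 -2.7 -2.7 0;0 -2.7 -2.7 0;0 -2.7 -2.7 0;0 -1.5 -1.5 0;0 -0.8 -0.8 0' && python3 -m inch '0 0 0 7;0 0 0 7;0 0 0 7;0 0 0 7;0 0 0 7;0 0 0 7;0 0 0 7;0 0 0 7'
python3 - <<'E'
from h import *
go((.4736,.1075,.15),157.4)
E
```

```text
time_s: 0.82
eef_pos: [0.3759, 0.3567, 0.1816]
ee_rot: [-74.6, 90.0, -9.2]
contact_force: [0.5, 0.2, 1.2]
finger_gap: 0.0929
time_s: 1.48
eef_pos: [0.4671, 0.1109, 0.1816]
ee_rot: [-133.8, 90.0, -68.5]
contact_force: [-1.1, 0.3, 0.5]
finger_gap: 0.0929
time_s: 2.15
eef_pos: [0.4665, 0.1141, 0.1816]
ee_rot: [140.5, 90.0, 149.6]
contact_force: [-0.3, -0.2, -0.6]
finger_gap: 0.0928
t 2.15 tcp [0.4665 0.1141 0.1816] tool x [-0.  0. -1.] y [-0.157  0.988  0.   ] z [ 0.988  0.157 -0.   ] jawyaw 9.1 gap 0.0928 F [-0.3 -0.2 -0.6] q6 1.6
tool shift cm [ 3.16 -0.76  0.6 ] spin 31.7
```

```bash
python3 -m inch '1 -0.76 0.6 0;1 0 0 7;1 0 0 7;0 0 0 7;0 0 0 7;0 0 0 3.7;0 0 0 0;0 0 0 0' 0.6
python3 - <<'E'
from h import *
tool()
i=eyes.camera_info("wrist")
im=eyes.camera("wrist");cv2.imwrite("pics/w1.png",im[:,:,::-1])
print("cam",ray(i,(0,0))[0].round(3), proj(i,np.array([.4736,.1075,.008])))
E
```

```text
time_s: 2.82
eef_pos: [0.474, 0.1071, 0.1511]
ee_rot: [-147.6, 90.0, -169.6]
contact_force: [0.8, 0.1, 0.6]
finger_gap: 0.0559
t 2.82 tcp [0.474  0.1071 0.1511] tool x [-0.001 -0.    -1.   ] y [ 0.375  0.927 -0.   ] z [ 0.927 -0.375 -0.   ] jawyaw -22.0 gap 0.0559 F [0.8 0.1 0.6] q6 31.7
cam [0.504 0.182 0.354] [np.float64(255.27644335030047), np.float64(168.33881960418344)]
```

View pics/w1.png

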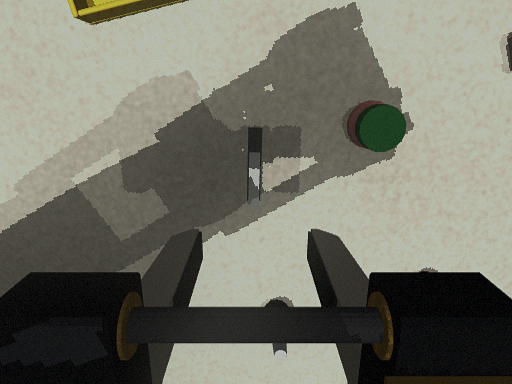

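The wrist view shows the clippers running from (255,127) to (254,202), almost straight between the jaws. The jar is at (378,127).

Run:
```python
from h import *
i=eyes.camera_info("wrist")
# top end: black body top z~.011; sides
for z in (.008,.013):
    P=plane(i,[(255.2,127),(253.8,202),(248.5,160),(262,160)],z)[:,:2]; print(P.round(4).tolist(),P[:2].mean(0),np.degrees(np.arctan2(*(P[0]-P[1])[::-1])),np.linalg.norm(P[0]-P[1]),np.linalg.norm(P[2]-P[3]))
go((.4736,.1075,.002),157.4)
im=cv2.imread("pics/w1.png");cv2.imwrite("pics/w1c.png",cv2.resize(im[115:215,200:320],None,fx=6,fy=6,interpolation=cv2.INTER_NEAREST))
```

```text
[[0.4894, 0.1468], [0.4584, 0.074], [0.4705, 0.1183], [0.4833, 0.1131]] [0.47389764 0.11040067] 66.88567015430323 0.07910752027241096 0.013868398440330975
[[0.4896, 0.1473], [0.459, 0.0756], [0.4709, 0.1192], [0.4836, 0.1141]] [0.47432763 0.11144304] 66.8856701543032 0.07796330800985675 0.013667805734318033
t 2.87 tcp [0.474  0.1071 0.1512] tool x [-0. -0. -1.] y [ 0.375  0.927 -0.   ] z [ 0.927 -0.375 -0.   ] jawyaw -22.0 gap 0.056 F [ 0.5  0.  -0.6] q6 31.8
tool shift cm [14.92  0.02 -0.05] spin 0.6
```

View pics/w1c.png

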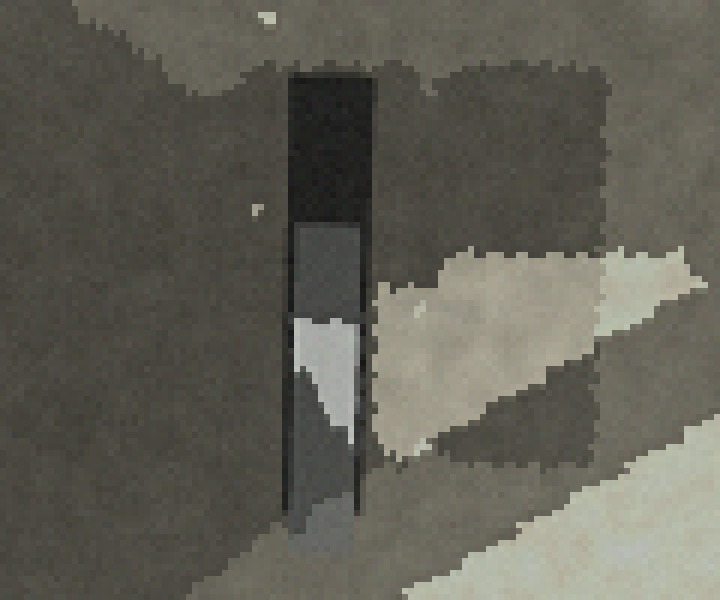

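```bash
python3 -m inch '1 0.3 -0.1 1;2 0 0 0;2.5 0 0 0;2.5 0 0 0;2.5 0 0 0;2 0 0 0;1 0 0 0;0 0 0 0' 0.5 && python3 -m inch '0.6 0 0 0;0.5 0 0 0;0.3 0 0 0;0 0 0 0;0 0 0 0;0 0 0 0;0 0 0 0;0 0 0 0'
python3 - <<'E'
from h import *
tool()
E
```

```text
time_s: 3.53
eef_pos: [0.4729, 0.1103, 0.0141]
ee_rot: [-146.3, 89.8, -169.6]
contact_force: [-0.6, -0.2, 0.2]
finger_gap: 0.0467
time_s: 4.2
eef_pos: [0.4744, 0.1105, 0.0031]
ee_rot: [37.2, 90.0, 13.9]
contact_force: [0.4, 0.2, -0.3]
finger_gap: 0.0465
t 4.2 tcp [0.4744 0.1105 0.0031] tool x [ 0.  0. -1.] y [0.396 0.918 0.   ] z [ 0.918 -0.396  0.   ] jawyaw -23.3 gap 0.0465 F [ 0.4  0.2 -0.3] q6 33.4
```

```bash
python3 -m inch '0.1 0 0 0;0 0 0 0;0 0 0 0;0 0 0 0;0 0 0 0;0 0 0 0;0 0 0 0;0 0 0 0' 0 20 && python3 -m inch '-0.5 0 0 0;-1 0 0 0;-2 0 0 0;-2 0 0 0;-2 0 0 0;-2 0 0 0;-2 0 0 0;-1.5 0 0 0'
python3 - <<'E'
from h import *
tool()
cv2.imwrite("pics/w2.png",eyes.camera("wrist")[:,:,::-1])
E
```

```text
time_s: 4.87
eef_pos: [0.4743, 0.1104, 0.0018]
ee_rot: [-178.1, 90.0, 158.6]
contact_force: [0.6, -1.0, -0.5]
finger_gap: 0.001
time_s: 5.53
eef_pos: [0.4746, 0.1105, 0.1347]
ee_rot: [33.3, 89.9, 10.0]
contact_force: [-0.2, -0.4, 0.2]
finger_gap: 0.0003
t 5.53 tcp [0.4746 0.1105 0.1347] tool x [ 0.002  0.    -1.   ] y [0.396 0.918 0.001] z [ 0.918 -0.396  0.002] jawyaw -23.3 gap 0.0003 F [-0.2 -0.4  0.2] q6 33.4
```

View pics/w2.png

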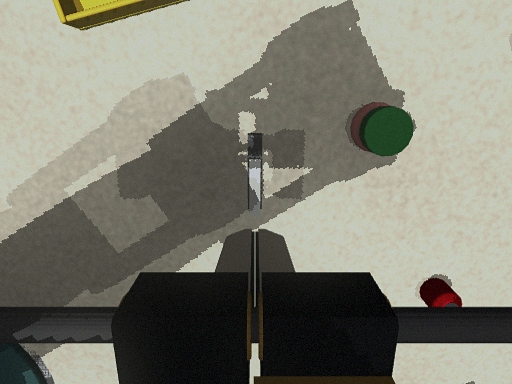

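The gap went to 0, so the clippers were not grasped. They still lie at rows 132–209 and the fingertips are at row 232. I need to know where the fingers really are compared with the clippers.

Run:
```python
from h import *
p,R=tool()
i=eyes.camera_info("wrist")
print("tcp px",proj(i,p),"grasp px",proj(i,p-R[:,0]*.0188))
for z in (0,.011,.016):
    P=plane(i,[(255.2,133),(254.5,209)],z)[:,:2]; print(P.round(4).tolist(),P.mean(0),np.linalg.norm(P[0]-P[1]))
cv2.imwrite("pics/s2.png",eyes.camera("scene")[:,:,::-1]);cv2.imwrite("pics/d2.png",eyes.camera("side")[:,:,::-1])
for n,f,(x,y) in(("scene","s2",(312,200)),("side","d2",(225,180))):
    print(n,"tcp px",proj(eyes.camera_info(n),p))
a=cv2.imread("pics/s2.png")[150:250,250:370];b=cv2.imread("pics/d2.png")[130:230,170:290]
cv2.imwrite("pics/c2.png",cv2.resize(np.vstack([a,b]) if 0 else np.hstack([a,b]),None,fx=3,fy=3,interpolation=cv2.INTER_NEAREST))
w=cv2.imread("pics/w2.png");cv2.imwrite("pics/w2c.png",cv2.resize(w[100:250,180:330],None,fx=4,fy=4,interpolation=cv2.INTER_NEAREST))
```

```text
t 5.58 tcp [0.4755 0.1107 0.1373] tool x [ 0.005  0.001 -1.   ] y [0.396 0.918 0.003] z [ 0.918 -0.396  0.004] jawyaw -23.3 gap 0.0004 F [-0.8 -0.2  3.4] q6 33.4
tcp px [np.float64(256.3361687016048), np.float64(220.0615048804098)] grasp px [np.float64(256.4696800498708), np.float64(232.0989397157867)]
[[0.4905, 0.1453], [0.4583, 0.0725]] [0.47435452 0.10889358] 0.07959942563174192
[[0.4909, 0.1466], [0.4598, 0.0761]] [0.4753678  0.11135913] 0.07702403236364226
[[0.4912, 0.1472], [0.4605, 0.0778]] [0.47582838 0.11247983] 0.07585339905996061
scene tcp px [np.float64(313.5974007024579), np.float64(177.48984028509184)]
side tcp px [np.float64(221.6631218041364), np.float64(158.3865197428545)]
```

View pics/c2.png

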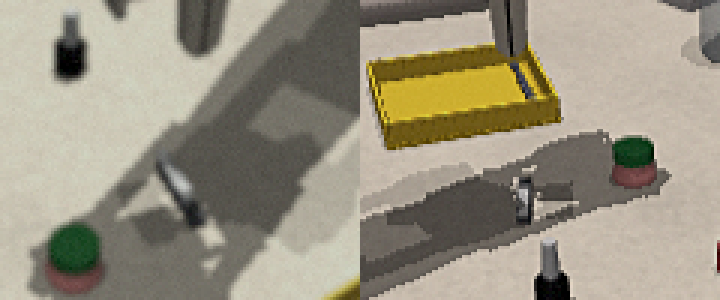

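View pics/w2c.png

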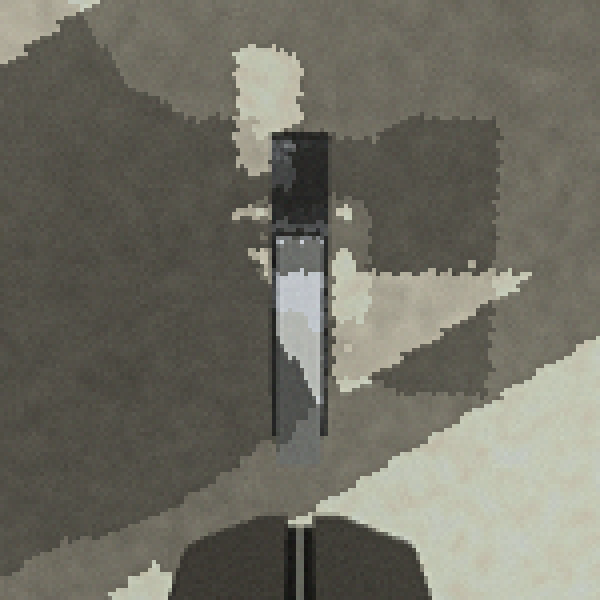

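Both fixed cameras show the fingertips about 10 px above where the reported TCP projects: scene (316.7,168) and side (220.7,149). I'll triangulate the true tip.

Run:
```python
from h import *
p,R=tool()
a=eyes.camera("scene");tool();b=eyes.camera("side");tool();w=eyes.camera("wrist");tool()
A=eyes.camera_info("scene");B=eyes.camera_info("side");
print(proj(A,p),proj(B,p),proj(eyes.camera_info("wrist"),p))
print([np.round(proj(c,p+[0,0,.0188]),1) for c in(A,B)])
c=np.hstack([a[135:195,280:350],b[120:180,185:255]])
cv2.imwrite("pics/c3.png",cv2.resize(c[:,:,::-1],None,fx=5,fy=5,interpolation=cv2.INTER_NEAREST))
```

```text
t 5.68 tcp [0.4748 0.1106 0.1333] tool x [ 0.002  0.    -1.   ] y [0.396 0.918 0.001] z [ 0.918 -0.396  0.002] jawyaw -23.3 gap 0.0006 F [ 0.6  0.  -0.8] q6 33.4
t 5.73 tcp [0.4743 0.1104 0.1319] tool x [ 0.001  0.    -1.   ] y [0.396 0.918 0.   ] z [ 0.918 -0.396  0.001] jawyaw -23.3 gap 0.0003 F [ 0.3 -0.3 -1.2] q6 33.4
t 5.78 tcp [0.474  0.1104 0.1312] tool x [-0.001 -0.    -1.   ] y [ 0.396  0.918 -0.   ] z [ 0.918 -0.396 -0.   ] jawyaw -23.3 gap 0.0005 F [ 0.7 -0.2 -0.2] q6 33.4
t 5.83 tcp [0.4738 0.1104 0.1308] tool x [-0.001 -0.    -1.   ] y [ 0.396  0.918 -0.001] z [ 0.918 -0.396 -0.001] jawyaw -23.3 gap 0.0005 F [-0.2 -0.3  0.3] q6 33.4
[np.float64(313.6234105426952), np.float64(178.529312793429)] [np.float64(221.55639440350993), np.float64(159.6811906170281)] [np.float64(257.6410593042801), np.float64(220.68418525011128)]
[array([314.3, 172.8]), array([221.1, 153.9])]
```

View pics/c3.png

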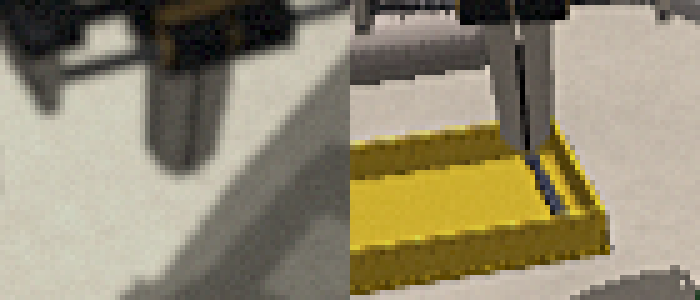

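Run:
```python
from h import *
A=eyes.camera_info("scene");B=eyes.camera_info("side")
print(tri(A,(317,169.2),B,(220,150.2)))
p,R=tool();i=eyes.camera_info("wrist");print(np.linalg.inv(np.c_[R,p][:3,:3])@(ray(i,(0,0))[0]-p))
```

```text
(array([0.47243819, 0.11398264, 0.16366668]), np.float64(0.002610014477030424))
t 5.83 tcp [0.4738 0.1104 0.1308] tool x [-0.001 -0.    -1.   ] y [ 0.396  0.918 -0.001] z [ 0.918 -0.396 -0.001] jawyaw -23.3 gap 0.0005 F [-0.2 -0.3  0.3] q6 33.4
[-0.20249578  0.08086849 -0.00088061]
```

Run:
```python
from h import *
p,R=tool();i=eyes.camera_info("wrist")
for d in (0,.0188,.03,.033,.036): print(d,np.round(proj(i,p-R[:,0]*d),1))
im=eyes.camera("wrist");cv2.imwrite("pics/w3.png",cv2.resize(im[120:290,190:330,::-1],None,fx=4,fy=4,interpolation=cv2.INTER_NEAREST)[:600])
```

```text
t 5.83 tcp [0.4738 0.1104 0.1308] tool x [-0.001 -0.    -1.   ] y [ 0.396  0.918 -0.001] z [ 0.918 -0.396 -0.001] jawyaw -23.3 gap 0.0005 F [-0.2 -0.3  0.3] q6 33.4
0 [256.3 220.1]
0.0188 [256.4 232.1]
0.03 [256.5 240.4]
0.033 [256.5 242.7]
0.036 [256.6 245.2]
```

View pics/w3.png

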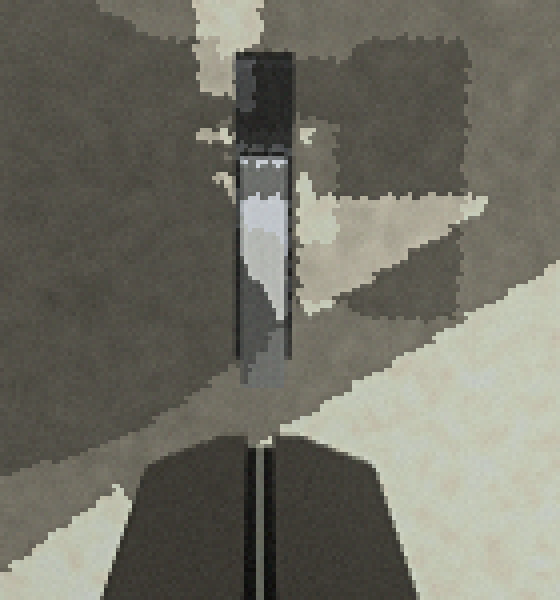

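The wrist view agrees: the tip's front edge is at row 229, so the tip centre is at about row 241, which puts it about 31 mm behind the reported TCP. Two methods now say the real tips are about 31 mm higher than reported. I'll descend carefully to about z = -0.029 while watching the force.

```bash
python3 -m inch '1 0 0 0;2 0 0 0;2.5 0 0 0;2.5 0 0 0;2.5 0 0 0;2 0 0 0;1 0 0 0;0 0 0 0' 0.5 20 && python3 -m inch '0.5 0 0 0;0.4 0 0 0;0.2 0 0 0;0 0 0 0;0 0 0 0;0 0 0 0;0 0 0 0;0 0 0 0';  python3 - <<'E'
from h import *
p,R=tool()
a=eyes.camera("scene");b=eyes.camera("side");w=eyes.camera("wrist");tool()
c=np.hstack([a[165:235,275:345],b[155:225,190:260]])
cv2.imwrite("pics/c4.png",cv2.resize(c[:,:,::-1],None,fx=5,fy=5,interpolation=cv2.INTER_NEAREST))
cv2.imwrite("pics/w4.png",w[:,:,::-1])
E
```

```text
time_s: 6.55
eef_pos: [0.4725, 0.1101, -0.0062]
ee_rot: [-146.2, 89.7, -169.5]
contact_force: [-0.5, 0.4, -0.7]
finger_gap: 0.0458
time_s: 7.22
eef_pos: [0.4744, 0.1105, -0.014]
ee_rot: [36.3, 90.0, 13.0]
contact_force: [0.1, 0.1, 0.6]
finger_gap: 0.0467
t 7.22 tcp [ 0.4744  0.1105 -0.014 ] tool x [ 0.  0. -1.] y [0.396 0.918 0.   ] z [ 0.918 -0.396  0.   ] jawyaw -23.3 gap 0.0467 F [0.1 0.1 0.6] q6 33.4
t 7.37 tcp [ 0.4743  0.1104 -0.0142] tool x [ 0.  0. -1.] y [0.396 0.918 0.   ] z [ 0.918 -0.396  0.   ] jawyaw -23.3 gap 0.0467 F [-1.1  0.2 -0.6] q6 33.4
```

View pics/c4.png

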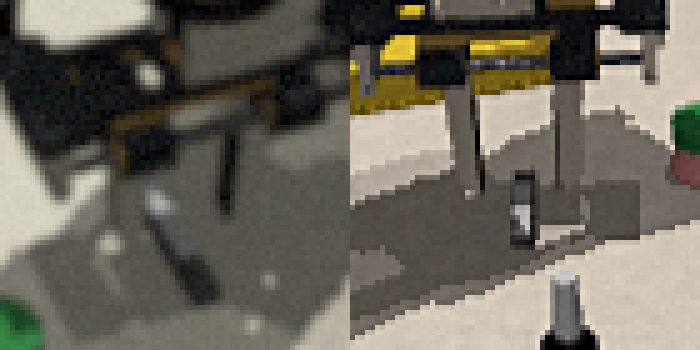

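View pics/w4.png

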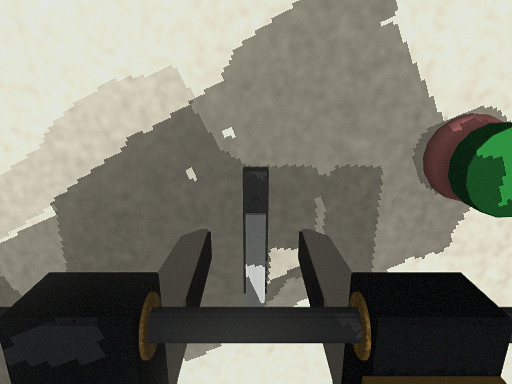

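The fingers straddle the clippers (clippers at col 255, finger edges at 210 and 300) and there is no contact yet. The tips are still well above the table, so I go further down.

```bash
python3 -m inch '0.3 0 0 0;0.3 0 0 0;0.3 0 0 0;0.1 0 0 0;0 0 0 0;0 0 0 0;0 0 0 0;0 0 0 0'
python3 - <<'E'
from h import *
p,R=tool()
a=eyes.camera("scene");b=eyes.camera("side")
c=np.hstack([a[165:235,275:345],b[155:225,190:260]])
cv2.imwrite("pics/c5.png",cv2.resize(c[:,:,::-1],None,fx=5,fy=5,interpolation=cv2.INTER_NEAREST))
E
```

```text
time_s: 8.03
eef_pos: [0.4744, 0.1105, -0.0241]
ee_rot: [34.7, 90.0, 11.3]
contact_force: [-0.8, 0.4, 0.2]
finger_gap: 0.0463
t 8.03 tcp [ 0.4744  0.1105 -0.0241] tool x [ 0.  0. -1.] y [0.396 0.918 0.   ] z [ 0.918 -0.396  0.   ] jawyaw -23.3 gap 0.0463 F [-0.8  0.4  0.2] q6 33.4
```

View pics/c5.png

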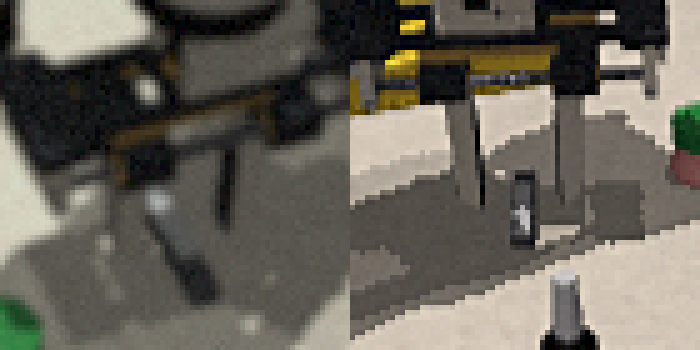

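```bash
python3 -m inch '0.1 0 0 0;0.1 0 0 0;0.1 0 0 0;0.1 0 0 0;0 0 0 0;0 0 0 0;0 0 0 0;0 0 0 0'; python3 -m inch '0.1 0 0 0;0 0 0 0;0.1 0 0 0;0 0 0 0;0 0 0 0;0 0 0 0;0 0 0 0;0 0 0 0'
```

```text
time_s: 8.8
eef_pos: [0.4743, 0.1105, -0.0282]
ee_rot: [12.2, 90.0, -11.1]
contact_force: [0.1, -0.0, -0.5]
finger_gap: 0.0464
time_s: 9.47
eef_pos: [0.4743, 0.1104, -0.0302]
ee_rot: [44.3, 90.0, 21.0]
contact_force: [0.1, -0.2, 0.6]
finger_gap: 0.0464
```

```bash
python3 -m inch '0 0 0 0;0 0 0 0;0 0 0 0;0 0 0 0;0 0 0 0;0 0 0 0;0 0 0 0;0 0 0 0' 0 20
python3 - <<'E'
from h import *
p,R=tool()
a=eyes.camera("scene");b=eyes.camera("side")
c=np.hstack([a[165:235,275:345],b[155:225,190:260]])
cv2.imwrite("pics/c6.png",cv2.resize(c[:,:,::-1],None,fx=5,fy=5,interpolation=cv2.INTER_NEAREST))
E
```

```text
time_s: 10.13
eef_pos: [0.4743, 0.1104, -0.0303]
ee_rot: [-136.2, 90.0, -159.5]
contact_force: [0.2, 0.6, 0.0]
finger_gap: 0.014
t 10.13 tcp [ 0.4743  0.1104 -0.0303] tool x [-0. -0. -1.] y [ 0.396  0.918 -0.   ] z [ 0.918 -0.396 -0.   ] jawyaw -23.3 gap 0.014 F [0.2 0.6 0. ] q6 33.4
```

View pics/c6.png

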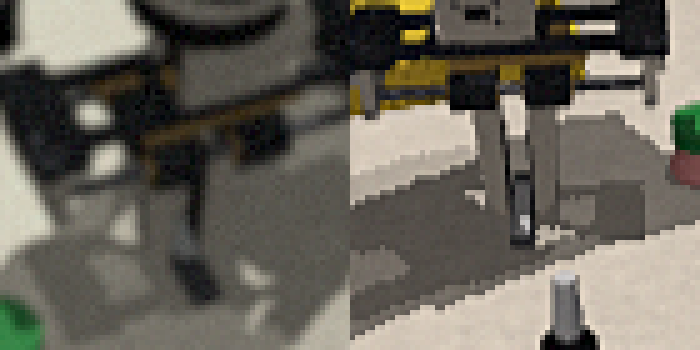

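Gap is 14 mm, which matches the clippers' body. I lift and look.

```bash
python3 -m inch '-0.5 0 0 0;-1 0 0 0;-2 0 0 0;-2.5 0 0 0;-2.5 0 0 0;-2 0 0 0;-1 0 0 0;-0.5 0 0 0' && python3 -m inch '0 1.5 -0.5 0;0 3.3 -1.2 0;0 3.3 -1.2 0;0 3.3 -1.2 0;0 3.3 -1.2 0;0 3.3 -1.2 0;0 3.3 -1.2 0;0 1.6 -0.5 0' && python3 -m inch '0 0.7 -0.2 0;0 0 0 0;0 0 0 0;0 0 0 0;0 0 0 0;0 0 0 0;0 0 0 0;0 0 0 0'
python3 - <<'E'
from h import *
p,R=tool()
for n in("scene","side","wrist"): cv2.imwrite(f"pics/{n}7.png",eyes.camera(n)[:,:,::-1])
a=cv2.imread("pics/scene7.png")[180:350,300:470];b=cv2.imread("pics/side7.png")[80:250,120:290]
cv2.imwrite("pics/c7.png",cv2.resize(np.hstack([a,b]),None,fx=2.3,fy=2.3))
E
```

```text
time_s: 10.9
eef_pos: [0.4749, 0.1106, 0.0919]
ee_rot: [33.4, 89.8, 10.1]
contact_force: [-0.2, 0.4, -0.4]
finger_gap: 0.013
time_s: 11.57
eef_pos: [0.4888, 0.3562, 0.0884]
ee_rot: [-143.0, 89.9, -166.2]
contact_force: [1.1, 0.3, -1.5]
finger_gap: 0.0135
time_s: 12.23
eef_pos: [0.4907, 0.36, 0.0899]
ee_rot: [54.5, 90.0, 31.1]
contact_force: [0.3, 0.0, -1.0]
finger_gap: 0.0137
t 12.23 tcp [0.4907 0.36   0.0899] tool x [ 0.  0. -1.] y [0.396 0.918 0.   ] z [ 0.918 -0.396  0.   ] jawyaw -23.4 gap 0.0137 F [ 0.3  0.  -1. ] q6 57.2
```

View pics/c7.png

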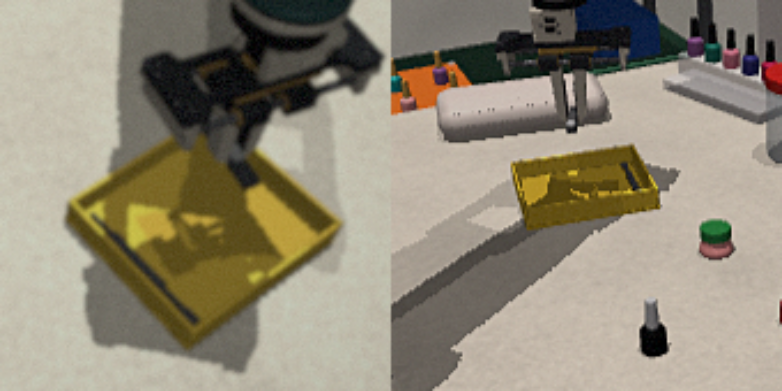

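View pics/wrist7.png

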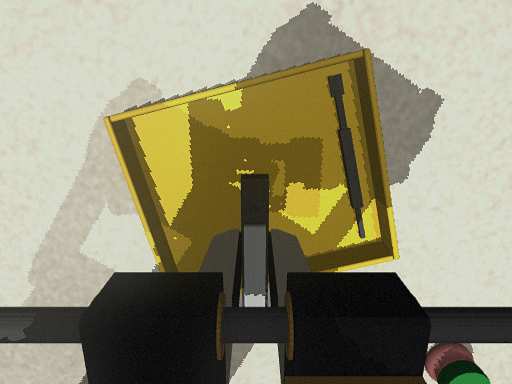

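The clippers are held in the jaws over the yellow tray. In the wrist view the rim corners are at (107,118), (368,50) and (397,258), and the pusher is on the right.

Run:
```python
from h import *
i=eyes.camera_info("wrist")
P=plane(i,[(107,118),(368,50),(397,258)],.035)[:,:2];print(P.round(3).tolist(),"centre",(P[0]+P[2])/2,np.linalg.norm(P[0]-P[1]),np.linalg.norm(P[2]-P[1]))
x=(P[1]-P[0]);x/=np.linalg.norm(x);print("yaw",np.degrees(np.arctan2(x[1],x[0])))
c=(P[0]+P[2])/2;d=np.array([.4907,.360])-c;print("tool in tray",x@d,np.array([-x[1],x[0]])@d)
```

```text
[[0.413, 0.458], [0.604, 0.426], [0.576, 0.262]] centre [0.49467899 0.36024557] 0.19393205962448185 0.1661392220093892
yaw -9.444866257240296
tool in tray -0.0038847572992442357 -0.0008951831551472322
```

```bash
python3 -m inch '0.7 0 0 0;1.5 0 0 0;2 0 0 0;2 0 0 0;2 0 0 0;1.5 0 0 0;0.8 0 0 0;0.4 0 0 0' && python3 -m inch '0.2 0 0 0;0.2 0 0 0;0.1 0 0 0;0.05 0 0 0;0 0 0 0;0 0 0 0;0 0 0 0;0 0 0 0'
```

```text
time_s: 13.05
eef_pos: [0.4896, 0.3598, -0.0216]
ee_rot: [-122.4, 89.8, -145.8]
contact_force: [-0.0, -0.5, -0.7]
finger_gap: 0.0134
time_s: 13.72
eef_pos: [0.4907, 0.3605, -0.0245]
ee_rot: [55.7, 90.0, 32.4]
contact_force: [-0.1, 0.4, -1.4]
finger_gap: 0.0134
```

Run:
```python
from h import *
tool()
```

```text
t 13.72 tcp [ 0.4907  0.3605 -0.0245] tool x [ 0.  0. -1.] y [0.396 0.918 0.   ] z [ 0.918 -0.396  0.   ] jawyaw -23.3 gap 0.0134 F [-0.1  0.4 -1.4] q6 57.2
```

```bash
python3 -m inch '0.05 0 0 0;0 0 0 0;0 0 0 0;0 0 0 0;0 0 0 0;0 0 0 0;0 0 0 0;0 0 0 0' 0.35 && python3 -m inch '-0.5 0 0 0;-1.5 0 0 0;-2.5 0 0 0;-2.5 0 0 0;-2.5 0 0 0;-2 0 0 0;-1 0 0 0;-0.5 0 0 0'
python3 - <<'E'
from h import *
p,R=tool()
for n in("wrist",): cv2.imwrite(f"pics/{n}8.png",eyes.camera(n)[:,:,::-1])
go((.605,-.095,.10),-23.3)
E
```

```text
time_s: 14.38
eef_pos: [0.4906, 0.3604, -0.0252]
ee_rot: [-128.8, 90.0, -152.2]
contact_force: [-0.3, 0.5, -0.5]
finger_gap: 0.0325
time_s: 15.05
eef_pos: [0.4911, 0.3607, 0.1066]
ee_rot: [56.3, 89.9, 32.9]
contact_force: [0.5, 0.0, -0.2]
finger_gap: 0.0324
t 15.05 tcp [0.4911 0.3607 0.1066] tool x [ 0.002  0.001 -1.   ] y [0.396 0.918 0.002] z [ 0.918 -0.396  0.001] jawyaw -23.3 gap 0.0324 F [ 0.5  0.  -0.2] q6 57.2
t 15.1 tcp [0.491  0.3607 0.1063] tool x [ 0.001  0.001 -1.   ] y [0.396 0.918 0.002] z [ 0.918 -0.396  0.001] jawyaw -23.3 gap 0.0325 F [0.  0.2 1.5] q6 57.2
tool shift cm [  0.6  -37.33  28.51] spin -0.0
```

View pics/wrist8.png

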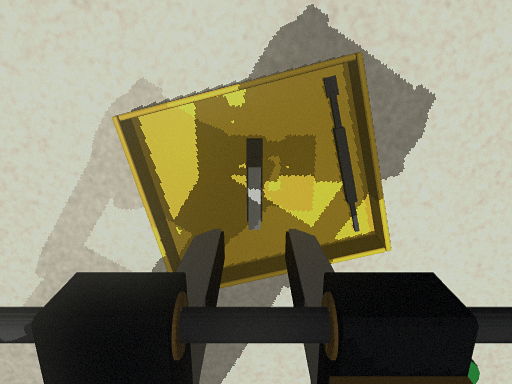

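The wrist view shows the clippers lying flat in the yellow tray at (254,183), free of the fingers. Next is the bottle.

```bash
python3 -m inch '0 -1.35 1.03 0;0 -2.7 2.06 0;0 -2.7 2.06 0;0 -2.7 2.06 0;0 -2.7 2.06 0;0 -2.7 2.06 0;0 -2.7 2.06 0;0 -2.7 2.06 0' 0.6 && python3 -m inch '0 -2.7 2.06 0;0 -2.7 2.06 0;0 -2.7 2.06 0;0 -2.7 2.06 0;0 -2.7 2.06 0;0 -2.7 2.06 0;0 -0.85 0.7 0;0 0 0 0' && python3 -m inch '0 0 0 0;0 0 0 0;0 0 0 0;0 0 0 0;0 0 0 0;0 0 0 0;0 0 0 0;0 0 0 0'
python3 - <<'E'
from h import *
im=eyes.camera("wrist");cv2.imwrite(f"pics/wrist9.png",im[:,:,::-1]);i=eyes.camera_info("wrist")
go((.605,-.095,.05),-23.3)
H=hsv(im);h,s,v=[H[:,:,k].astype(int) for k in range(3)]
for b in blobs(((h<6)|(h>174))&(s>150)&(v>40),60): print(b[0],b[1],plane(i,b[1],.02).round(4))
E
```

```text
time_s: 15.77
eef_pos: [0.5518, 0.1116, 0.1032]
ee_rot: [-147.3, 89.9, -170.6]
contact_force: [1.0, 0.5, -1.1]
finger_gap: 0.056
time_s: 16.43
eef_pos: [0.6044, -0.0972, 0.1029]
ee_rot: [-161.3, 89.9, 175.3]
contact_force: [-1.0, 0.3, -0.2]
finger_gap: 0.0556
time_s: 17.1
eef_pos: [0.6047, -0.0948, 0.1048]
ee_rot: [27.7, 90.0, 4.4]
contact_force: [0.8, 0.0, 0.5]
finger_gap: 0.0558
t 17.15 tcp [ 0.6047 -0.0949  0.1048] tool x [ 0. -0. -1.] y [0.396 0.918 0.   ] z [ 0.918 -0.396  0.   ] jawyaw -23.3 gap 0.056 F [ 0.9 -0.4 -0.2] q6 12.0
tool shift cm [5.48 0.   0.03] spin -0.0
[238, 167, 34, 27, 307] [254.6, 178.1] [[ 0.6057 -0.0897  0.02  ]]
```

View pics/wrist9.png

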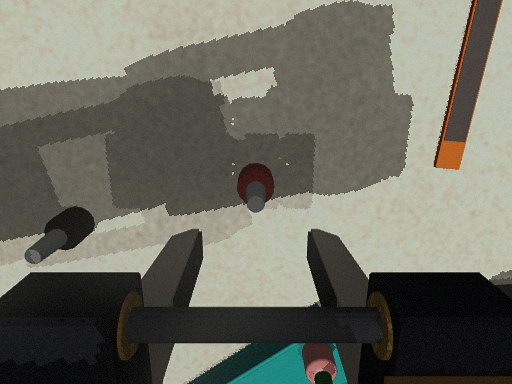

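The red bottle is at (255,184) with its cap top near (257,204), centred between the fingers. I'll cross-check the position along tool y with the cap.

Run:
```python
from h import *
i=eyes.camera_info("wrist");im=cv2.imread("pics/wrist9.png")
print(plane(i,(256,204),.072),plane(i,(255,164),.025))
cv2.imwrite("pics/w9c.png",cv2.resize(im[150:230,210:310],None,fx=6,fy=6,interpolation=cv2.INTER_NEAREST))
```

```text
[[ 0.60437561 -0.09539481  0.072     ]] [[ 0.61138534 -0.07737115  0.025     ]]
```

View pics/w9c.png

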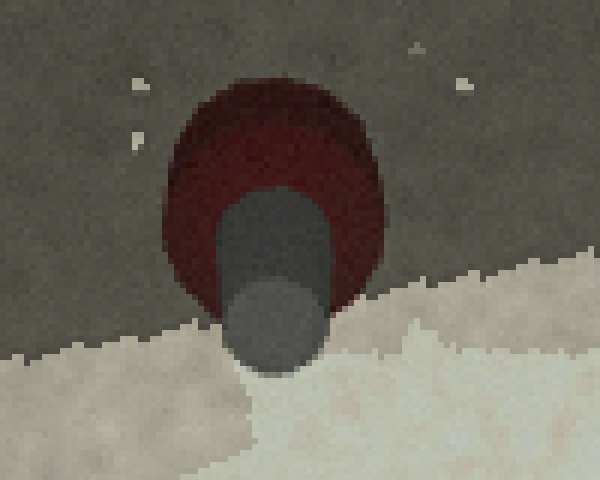

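The cap top at (255.8,204.5) gives (0.604,-0.095), which matches the tool position. I descend.

```bash
python3 -m inch '1 0 0 0;2 0 0 0;2.5 0 0 0;2.5 0 0 0;2 0 0 0;1.5 0 0 0;0.8 0 0 0;0.4 0 0 0' && python3 -m inch '0.3 0 0 0;0.1 0 0 0;0 0 0 0;0 0 0 0;0 0 0 0;0 0 0 0;0 0 0 0;0 0 0 0' && python3 -m inch '0 0 0 0;0 0 0 0;0 0 0 0;0 0 0 0;0 0 0 0;0 0 0 0;0 0 0 0;0 0 0 0' 0 15
```

```text
time_s: 17.82
eef_pos: [0.6039, -0.0949, -0.024]
ee_rot: [-167.9, 89.9, 168.7]
contact_force: [-0.2, 0.2, 0.0]
finger_gap: 0.0559
time_s: 18.48
eef_pos: [0.6048, -0.095, -0.026]
ee_rot: [14.4, 90.0, -8.9]
contact_force: [-0.2, -0.2, 0.1]
finger_gap: 0.0552
time_s: 19.15
eef_pos: [0.6047, -0.095, -0.0263]
ee_rot: [-41.3, 90.0, -64.6]
contact_force: [-0.3, -0.4, 0.4]
finger_gap: 0.0318
```

Gap is 31.8 mm, which matches the bottle body. I lift and carry it over the turquoise tray.

```bash
python3 -m inch '-0.5 0 0 0;-1 0 0 0;-2 0 0 0;-2 0 0 0;-2 0 0 0;-2 0 0 0;-1 0 0 0;-0.5 0 0 0' && python3 -m inch '0 -1.5 0.1 0;0 -3 0.2 0;0 -3.5 0.25 0;0 -3.5 0.25 0;0 -3.5 0.25 0;0 -3.5 0.25 0;0 -3.5 0.25 0;0 -2.5 0.2 0' && python3 -m inch '0 -1.5 0.05 0;0 -1 0 0;0 0 0 0;0 0 0 0;0 0 0 0;0 0 0 0;0 0 0 0;0 0 0 0'
python3 - <<'E'
from h import *
p,R=tool()
for n in("scene","side","wrist"): cv2.imwrite(f"pics/{n}10.png",eyes.camera(n)[:,:,::-1])
a=cv2.imread("pics/scene10.png")[60:230,110:280];b=cv2.imread("pics/side10.png")[190:360,240:410]
cv2.imwrite("pics/c10.png",cv2.resize(np.hstack([a,b]),None,fx=2.3,fy=2.3))
E
```

```text
time_s: 19.82
eef_pos: [0.6054, -0.0951, 0.0862]
ee_rot: [12.3, 89.8, -11.0]
contact_force: [0.4, -1.0, -0.2]
finger_gap: 0.0315
time_s: 20.48
eef_pos: [0.5215, -0.3296, 0.0824]
ee_rot: [-172.9, 89.9, 163.7]
contact_force: [0.8, -0.4, 0.6]
finger_gap: 0.0318
time_s: 21.15
eef_pos: [0.5147, -0.3494, 0.0838]
ee_rot: [-0.5, 90.0, -23.8]
contact_force: [0.1, -0.4, -0.6]
finger_gap: 0.0317
t 21.15 tcp [ 0.5147 -0.3494  0.0838] tool x [ 0. -0. -1.] y [ 0.395  0.919 -0.   ] z [ 0.919 -0.395  0.   ] jawyaw -23.3 gap 0.0317 F [ 0.1 -0.4 -0.6] q6 -13.3
```

View pics/c10.png

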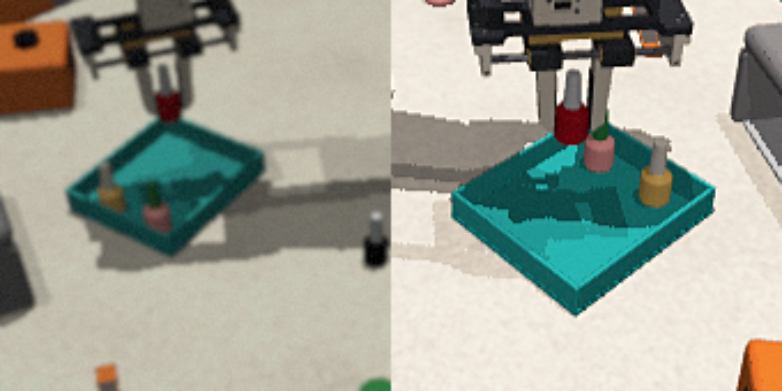

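View pics/wrist10.png

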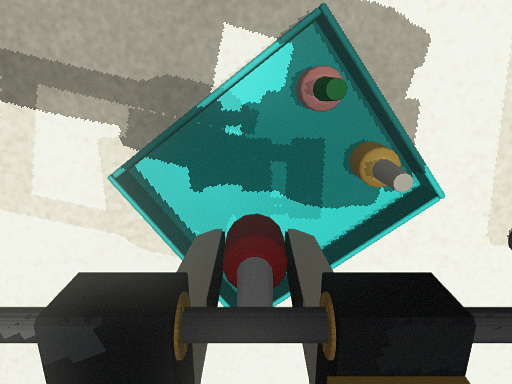

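The bottle is held upright. In the wrist view the rim corners are at (110,178), (323,6) and (443,195), and the existing polishes are at (325,88) and (375,165).

Run:
```python
from h import *
i=eyes.camera_info("wrist")
P=plane(i,[(110,178),(323,6),(443,195)],.035)[:,:2];c=(P[0]+P[2])/2
x=(P[1]-P[0]);print(P.round(3).tolist(),c,np.linalg.norm(x),np.linalg.norm(P[2]-P[1]));x/=np.linalg.norm(x);print("yaw",np.degrees(np.arctan2(x[1],x[0])))
d=r.get_obs()["eef_pos"][:2]-c;print("tool in tray",x@d,np.array([-x[1],x[0]])@d)
go((*(c+x*-.02),.08),-23.3)
```

```text
[[0.419, -0.292], [0.607, -0.246], [0.647, -0.406]] [ 0.53276807 -0.34899729] 0.19426368105795225 0.1645142729174463
yaw 13.809947678470374
tool in tray -0.017971194272582782 0.0036059586265618907
t 21.3 tcp [ 0.5145 -0.3498  0.0838] tool x [ 0. -0. -1.] y [ 0.396  0.918 -0.   ] z [ 0.918 -0.396  0.   ] jawyaw -23.3 gap 0.0317 F [ 0.4 -0.7 -0. ] q6 -13.3
tool shift cm [ 0.38 -0.41  0.06] spin -0.0
```

```bash
python3 -m inch '0.5 0 0 0;1.2 0 0 0;2 0 0 0;2 0 0 0;1.8 0 0 0;1.2 0 0 0;0.7 0 0 0;0.4 0 0 0' && python3 -m inch '0.2 0 0 0;0.2 0 0 0;0.1 0 0 0;0.1 0 0 0;0.05 0 0 0;0 0 0 0;0 0 0 0;0 0 0 0'
```

```text
time_s: 21.97
eef_pos: [0.5139, -0.3498, -0.0156]
ee_rot: [165.7, 89.9, 142.3]
contact_force: [0.3, 0.6, -0.1]
finger_gap: 0.0316
time_s: 22.63
eef_pos: [0.5144, -0.3501, -0.0206]
ee_rot: [-13.2, 90.0, -36.6]
contact_force: [-0.1, 0.6, -0.8]
finger_gap: 0.0314
```

```bash
python3 -m inch '0.05 0 0 0;0 0 0 0;0 0 0 0;0 0 0 0;0 0 0 0;0 0 0 0;0 0 0 0;0 0 0 0'; python3 -m inch '0 0 0 0;0 0 0 0;0 0 0 0;0 0 0 0;0 0 0 0;0 0 0 0;0 0 0 0;0 0 0 0' 0.55; python3 -m inch '-0.5 0 0 0;-1 0 0 0;-2 0 0 0;-2.5 0 0 0;-2.5 0 0 0;-2.5 0 0 0;-2.5 0 0 0;-1.5 0 0 0'; python3 -m inch '-1 0 0 0;0 1 0 0;0 2 0 0;0 2 0 0;0 1 0 0;0 0 0 0;0 0 0 0;0 0 0 0'
python3 - <<'E'
from h import *
p,R=tool()
for n in("scene","side","wrist"): cv2.imwrite(f"pics/{n}11.png",eyes.camera(n)[:,:,::-1])
a=cv2.imread("pics/scene11.png")[60:230,110:280];b=cv2.imread("pics/side11.png")[190:360,240:410]
c=cv2.imread("pics/scene11.png")[200:350,310:460];d=cv2.imread("pics/side11.png")[125:195,160:300]
cv2.imwrite("pics/c11.png",cv2.resize(np.hstack([a,b]),None,fx=2.3,fy=2.3))
cv2.imwrite("pics/d11.png",np.hstack([cv2.resize(c,(400,400)),cv2.resize(d,(400,400*70//140)).repeat(2,0)[:400]]))
E
```

```text
time_s: 23.3
eef_pos: [0.5143, -0.35, -0.0213]
ee_rot: [176.0, 90.0, 152.6]
contact_force: [0.0, 0.4, -0.2]
finger_gap: 0.0316
time_s: 23.97
eef_pos: [0.5143, -0.35, -0.0213]
ee_rot: [-173.3, 90.0, 163.4]
contact_force: [-0.4, 1.0, -0.3]
finger_gap: 0.0512
time_s: 24.63
eef_pos: [0.5149, -0.3505, 0.1329]
ee_rot: [-13.2, 89.8, -36.5]
contact_force: [0.5, -0.5, 0.9]
finger_gap: 0.0515
time_s: 25.3
eef_pos: [0.5378, -0.2953, 0.1382]
ee_rot: [-166.6, 90.0, 170.1]
contact_force: [0.6, 0.2, -0.4]
finger_gap: 0.0511
t 25.3 tcp [ 0.5378 -0.2953  0.1382] tool x [-0.001  0.    -1.   ] y [ 0.396  0.918 -0.   ] z [ 0.918 -0.396 -0.001] jawyaw -23.3 gap 0.0511 F [ 0.6  0.2 -0.4] q6 -7.8
```

View pics/c11.png

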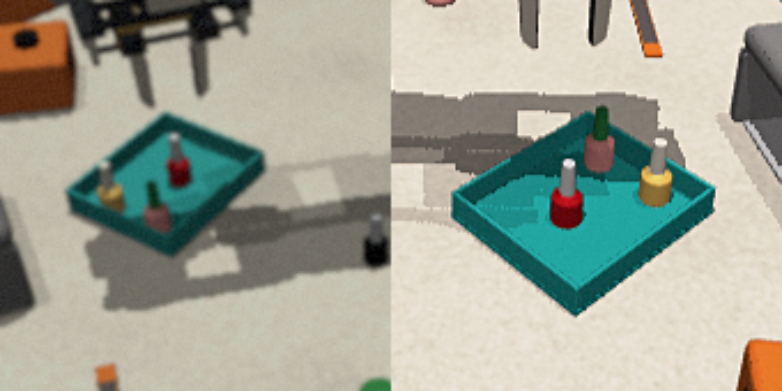

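View pics/wrist11.png

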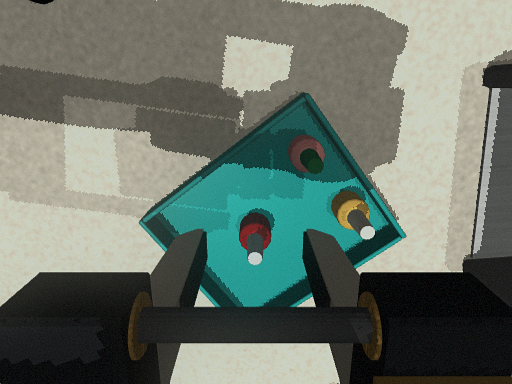

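View pics/d11.png

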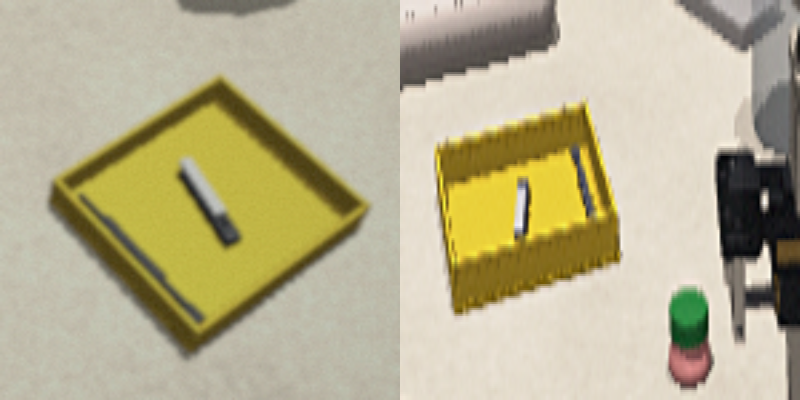

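The red bottle stands upright in the turquoise tray: its cap is directly above its body in both fixed views, like its neighbours. The clippers lie flat in the yellow tray, and the gripper touches nothing. I'm handing the job in.

```bash
python3 -c "
from station import finish_job
print(finish_job())"
```

```text
the job is handed in; nothing more can be done
None
```

Both items are in their trays and the job is handed in at about 25.5 s of the 64 s allowed; it reports no verdict. The clippers went in first, lying flat near the middle of the yellow tray. The red bottle followed, standing upright on the floor of the turquoise tray about 20 mm to the robot's side of its centre.

- **Last checks:** the final scene and side pictures show both items as asked, with the trays' earlier contents undisturbed. The gripper was clear, and its reported tips were about 14 cm up. No force reading I took went above about 4 N.
- **What disagreed:** the first clippers grasp closed on air. The reported TCP sits about 31 mm beyond where the cameras see the real fingertips. Triangulation from the two fixed views and the wrist view agreed on this, so I lowered every grasp and placing to match. The second grasp then closed on 14 mm, the clippers' width.
- **Smaller differences:** tray sizes measured from the wrist camera came out 2–3% small. The trays' centres differed by about 1–2 cm between the first views and the wrist view, and I placed using the wrist view.

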